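# Fit the guide plate on the punching jig and zero its counter

## Task

Set up the leather-punching jig for a new batch: take the larger two-holed guide plate by its handle, lower it over the jig's two locating pins, large hole on the thick pin, until it rests flush on the bed, lowering it rather than letting it drop, and let go. Then, with the plate seated and released, turn the counter's reset knob back (anticlockwise from above) to its zero stop. Leave the other things on the bench where they are.

Things in the scene. Friction and masses are not known exactly. Their poses are not given: they have to be found in the camera images.
- bed: bed of a leather-punching jig, fixed: grey block 140 (x) x 220 (y) x 20 mm high; origin: centre of its underside. Two steel pins stand on it, 130 mm apart along y, 14 mm above its top. On one carriage, both are shifted together by an unmeasured 0 to 12 mm either way along the bed's x (not y, no turn), to be felt or seen. A counter housing 30 mm high adjoins at x = 70 to 185, y within 50 mm
- bed_big (a point): nominal foot of the thick pin (14 mm dia., 14 mm tall, top 2.5 mm bevelled to 11 mm dia.): on the bed's top, 20 mm above the bench, at bed x = 0, y = +65 mm, before the carriage's unmeasured shift of up to 12 mm either way along the bed's x. Seated, the large hole's centre is at the shifted pin
- bed_small (a point): nominal foot of the thin pin (9 mm dia., 14 mm tall, top 2.5 mm bevelled to 6 mm dia.): on the bed's top, at bed x = 0, y = -65 mm, before the same shift along the bed's x
- plate: guide plate: aluminium, 100 (x) x 190 (y) x 8 mm, 0.3 to 0.55 kg, flat on the bench, rows of dark slits. Origin: centre of underside. Through holes on its y axis: 15.5 mm dia. at y = +65, 10.5 mm dia. at y = -65 mm. Wooden handle bar standing in the middle of its top: 14 mm thick (x), 70 mm long (y), from 8 to 44 mm above the underside. Seated, its x and y point as the bed's do
- plate_big (a point): centre of the plate's large hole, at the underside
- plate_small (a point): centre of the plate's small hole, at the underside
- plate_grip (a point): centre of the plate's handle, 30 mm above the underside, where to grip it across the plate's x
- counter (a joint): angle of the counter's reset knob, rad: 0 is its zero stop, positive is clockwise from above (up to 1.6). Light friction, 0.04 N m, no spring: it stays where it is left
- counter_grip (a point): on the upright axis of the reset knob, at grip height: 67 mm above the bench, bed x = +137, y = 0. The knob: a 44 mm disc (top 44 mm above the bench) with an upright bar 42 mm long, 14 mm thick, top 74 mm above the bench. The frame turns with the knob: x lies along the bar and equals the bed's x at the zero stop, where the bar's white line points at the white mark by the bed
- spare: a bystander: a smaller aluminium plate, 80 x 130 x 8 mm, with two 9 mm pin holes only 90 mm apart and a short wooden handle; does not fit the jig. Origin: centre of its underside
- spool_a: a bystander: upright thread spool, 44 mm across, 70 mm tall; origin under its centre
- spool_b: a bystander: upright thread spool, 36 mm across, 55 mm tall; origin under its centre
- hammer: a bystander: hammer lying flat, 220 mm long, 26 mm high; origin at mid-length on the underside
- glue: a bystander: upright bottle, 60 mm across, 150 mm tall; origin under its centre
- tin: a bystander: upright steel can, 70 mm across, 60 mm tall; origin under its centre
- awl: a bystander: awl with a wooden handle lying flat, 150 mm long, 26 mm high; origin at mid-length on the underside
There are look-alikes about, which are no part of the job. What is shaped like the plate but pink is not meant.

How it is judged (in metres and radians):
On the way, in this order (a step that is already met when the one before it is completed fails the run):
1. the guide plate lies flush on the bed over both pins, and is let go (z of plate in the frame of bed between 0.018 and 0.0215 m and angle between plate's own z axis and vertical below 0.02 rad and horizontal distance between plate_big and bed_big below 0.016 m and horizontal distance between plate_small and bed_small below 0.016 m and angle between the x axis of plate and the x axis of bed, either way round below 0.05 rad and linear speed of plate below 0.02 m/s and contact force between the fingers and plate below 0.3 N), for 0.2 s.
2. with the plate still seated, the counter's knob is turned back to its zero stop (z of plate in the frame of bed between 0.018 and 0.0215 m and angle between plate's own z axis and vertical below 0.02 rad and horizontal distance between plate_big and bed_big below 0.016 m and horizontal distance between plate_small and bed_small below 0.016 m and angle between the x axis of plate and the x axis of bed, either way round below 0.05 rad and value of joint counter below 0.08 rad), for 0.2 s.
At the end, for the whole second after the job is handed in: Guide plate on the bed over both pins: underside -2 to +1.5 mm from the bed's top, level within 0.02 rad, axes within 0.05 rad of the bed's, each hole within 16 mm of its pin's nominal place, released and at rest; knob within 0.08 rad of its zero stop (all of step 2 and linear speed of plate below 0.02 m/s and contact force between the fingers and plate below 0.3 N); the robot touches nothing.
It fails at once if the guide plate is let fall or slammed onto the jig (faster than 0.35 m/s within 40 mm of its place on the bed) (horizontal distance between plate and bed below 0.04 m and z of plate in the frame of bed below 0.06 m and linear speed of plate above 0.35 m/s).
It fails at once if one of the other things on the bench is moved by more than 30 mm (distance of any of spare, spool_a, spool_b, hammer, glue, tin, awl from where it was at the start of the episode above 0.03 m).
It also fails if it takes over 69 s, if anything falls off the work surface, if the arm or the gripper's body presses on something with over 40 N, if the wrist force passes 120 N, or if a joint passes its speed limit or range.

## Robot

A 6-joint arm with a two-finger parallel gripper is mounted at the origin on the work surface. World frame = base frame: x ahead of the robot, y to its left, z up, the work surface at z = 0. Lengths are in m, angles in degrees, forces in N, time in s.
With the tool pointing down it reaches from about 0.3 to 0.75 m from the base axis. Payload 8.5 kg.
Tool frame: the origin (TCP) lies midway between the tips of the shut fingers; the grasp point (between the pads) lies grasp_offset behind it (grasp_offset is the distance from the TCP to the grasp point, in m); z points along the fingers, y is the line along which they close (so a half turn about z gives the same grasp; the last joint's range is limited). The gripper opens to 85 mm and grips with 20 to 120 N. Pads are 22 mm wide; open, the fingers measure 114 mm over their backs; the gripper's body (76 mm by 85 mm) begins 54 mm behind the grasp point. The pads swing forward as they close: fully open they stand 13 mm farther back than shut.
Start: joints at [54.643, 21.807, 74.336, -0, 83.858, -12.336], TCP at [0.215, 0.506, 0.231] pointing down, gripper open.
Joint ranges: [-178.18, 178.18], [-50.72, 133.34], [12.68, 142.11], [-81.47, 261.47], [9.98, 163.14], [-165.26, 165.26]. Speed limits (degrees/s): [136.94, 136.94, 180, 180, 180, 180].

## Interface

Orientations are given as a 3x3 rotation matrix whose columns are the frame's x, y, z axes.
In Python, from rig import observe, get_image, camera_params, close_job, grasp_offset gives the robot as it stands.
- The arm moves only by the shell command python3 -m handwheel 'ROWS' [OPENING] [FORCE]. ROWS is JSON, a list of rows, each a list of 2 entries, a list of its own where there are three numbers: the shift along the tool's x, y, z as a fraction of full scale, then the turn, a rotation vector about the tool's x, y, z as a fraction of full scale. In form: [[[dx, dy, dz], [ax, ay, az]], ...]. A call has 1 to 10 rows; each row is the pose to reach, as a shift and turn from the pose commanded when the call began, along the tool's axes at that moment, turning the shorter way round; what a row does not reach only later rows make up. Full scale, the value 1, is 0.5 m for a shift and pi rad for a turn. A row lasts 1/10 s, in which the tool goes at most 50 mm and 8.59 degrees, less where a joint would pass 70% of its speed; a pose out of reach is approached as far as the arm can. A call with a number of a shift or a turn outside -1 to 1 is refused whole. A call with a gripper value outside its range is refused whole. OPENING is the opening, from 0 (shut) to 1 (fully open), set as the call begins (- or left out, the last holds). The fingers move at their own pace and stop on an object; FORCE is the grip in N (left out, the last holds). Time passes only in rows, so rows that repeat a pose let the fingers close. It gives the time, the measured TCP pose, the force, the opening and the grip force at its end, in the units of the state.
- observe(): the state, without advancing time (a new reading comes with each control period).
- get_image(name): name is "scene" or "top"; returns (picture, depth): 480x640x3 uint8, red, green, blue; 480x640 float32, m along the optical axis (not along the pixel's ray), 0 where there is no reading.
- camera_params(name): a dict with "K" (3x3 intrinsics, pixels), "k1" (the pictures are not rectified: a ray, as slopes to the right and down, at radius r is drawn at 1 + k1 r^2 times it, then the intrinsics apply), "R" (3x3) and "t" (3): a world point X has camera coordinates R X + t. Camera axes: x right, y down, z forward; pixel columns grow to the right and rows downward; lengths in m; the calibration is good to about 2 mm. A picture is of the moment at which its call begins. camera_params takes no time and is no camera call.
- close_job(): hands the job in; it is judged then, once.
The state is a dict: "time_s": time; "q": joint angles; "qvel": joint speeds; "joint_efforts": joint torques, N m; "position": TCP position; "tool_rot": TCP orientation; "ft_force": force on the tool from outside, world axes, zero at the start; "wrist_torque": the same for the moment, N m; "grip_width": finger opening in m; "gripper_force": force on a finger pad.
Only numpy, scipy, OpenCV 4.12 (cv2) and the standard library are available. Lean on these libraries where they do the work, as an engineer would, in place of code of your own. Each camera call takes 0.05 s, during which the arm holds its last target. There are 200 camera calls.

## Working session

There is one attempt and no reset: what is moved stays moved. The work goes in short steps, Python scripts to look and compute and a shell command to move; the robot and the scene stay as the last step left them, time stands still between calls to the robot, and variables do not carry over. Pictures are saved under pics/ and viewed, at most 10 in all, crops included, and the job is handed in when it is done.

```bash
mkdir -p pics; ls; python3 - <<'E'
from rig import *
import cv2,numpy as np
print(grasp_offset, observe())
for n in("scene","top"):
    im,d=get_image(n); cv2.imwrite(f"pics/{n}0.png",im[:,:,::-1]); np.savez(f"pics/{n}0.npz",im=im,d=d)
    print(n,camera_params(n))
E
```

```text
pics
0.0187 {'time_s': 0.0, 'q': array([ 5.46405875e+01,  2.18413252e+01,  7.43860781e+01, -2.91889689e-04,
        8.38594950e+01, -1.23354104e+01]), 'qvel': array([ 0.05727574, -0.02099297,  0.077219  ,  0.00943625,  0.12669232,
        0.00283533]), 'joint_efforts': array([-7.80360260e-04, -4.48471034e+01, -2.31280482e+01, -2.59300696e-04,
        4.88025617e-03, -6.33622776e-06]), 'position': array([0.21493216, 0.50593089, 0.23070085]), 'tool_rot': array([[-9.20341164e-01,  3.91115556e-01, -8.73567156e-04],
       [ 3.91116401e-01,  9.20340385e-01, -1.23982703e-03],
       [ 3.19063494e-04, -1.48273030e-03, -9.99998850e-01]]), 'ft_force': array([ 0.14299618,  0.02641198, -0.4681246 ]), 'wrist_torque': array([-0.0230624 , -0.02249883,  0.00400945]), 'gripper_force': 0.0, 'grip_width': 0.08523095329003827}
scene {'K': array([[594.31847116,   0.        , 319.42738031],
       [  0.        , 594.31847116, 235.13225326],
       [  0.        ,   0.        ,   1.        ]]), 'k1': 0.06428541607734403, 'R': array([[-0.4333406 ,  0.90122491, -0.00309608],
       [ 0.61038812,  0.2909651 , -0.73672631],
       [-0.66305525, -0.32114323, -0.67618397]]), 't': array([ 0.15840428, -0.27564211,  1.71040587])}
top {'K': array([[469.48090184,   0.        , 320.4285332 ],
       [  0.        , 469.48090184, 236.55744568],
       [  0.        ,   0.        ,   1.        ]]), 'k1': -0.06890395617923732, 'R': array([[ 0.00859568, -0.99992195, -0.00906656],
       [-0.9974787 , -0.00793524, -0.07052148],
       [ 0.07044403,  0.00964988, -0.99746906]]), 't': array([0.07372614, 0.52127627, 1.34983068])}
```

View pics/top0.png

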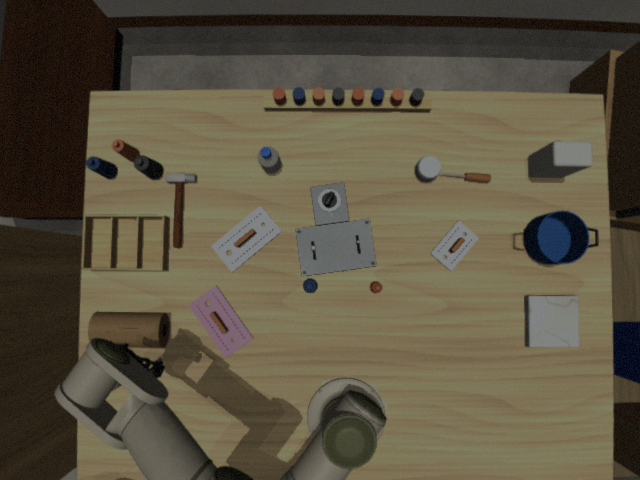

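View pics/scene0.png

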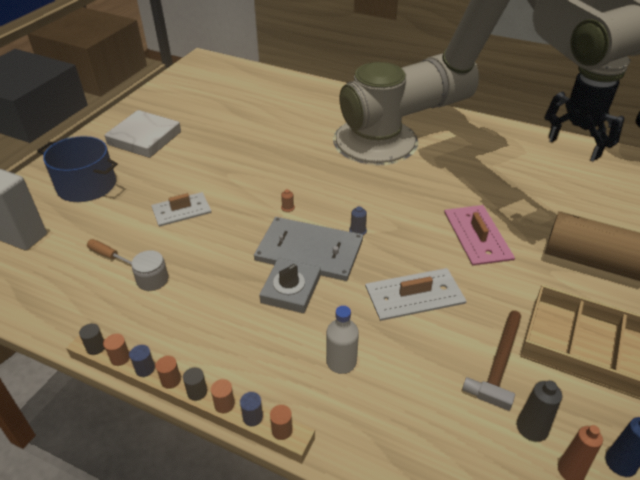

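Candidates for the plate: white large plate at top (246,239), pink look-alike at (221,321), and the small spare at (455,245). By the description it is the one at (246,239). Next I'll check that in a close crop and take measurements.

```bash
cat > h.py <<'E'
import numpy as np,cv2
from rig import *
def cam(n):
    c=camera_params(n); return c["K"],c["k1"],np.array(c["R"]),np.array(c["t"])
def ray(n,uv,z):
    K,k1,R,t=cam(n); uv=np.atleast_2d(uv).astype(float)
    d=np.stack([(uv[:,0]-K[0,2])/K[0,0],(uv[:,1]-K[1,2])/K[1,1]],1); s=d.copy()
    for _ in range(20): s=d/(1+k1*(s**2).sum(1,keepdims=True))
    D=np.c_[s,np.ones(len(s))]@R; C=-R.T@t
    return C+D*((z-C[2])/D[:,2])[:,None]
def proj(n,X):
    K,k1,R,t=cam(n); c=np.atleast_2d(X)@R.T+t; s=c[:,:2]/c[:,2:]
    s=s*(1+k1*(s**2).sum(1,keepdims=True)); return s*[K[0,0],K[1,1]]+[K[0,2],K[1,2]]
E
python3 - <<'E'
from h import *
a=np.load("pics/top0.npz");im=a["im"];d=a["d"]
c=cv2.resize(im[165:300,205:385],None,fx=4.4,fy=4.4,interpolation=cv2.INTER_CUBIC)
cv2.imwrite("pics/crop1.png",cv2.convertScaleAbs(c[:,:,::-1],alpha=1.3))
# depth->world heights
K,k1,R,t=cam("top")
v,u=np.mgrid[150:310,190:400]; uv=np.c_[u.ravel(),v.ravel()]
C=-R.T@t; P0=ray("top",uv,0); D=P0-C; D/= (D@R[2])[:,None]
P=C+D*d[150:310,190:400].ravel()[:,None]
z=P[:,2].reshape(u.shape)
hsv=cv2.cvtColor(im,cv2.COLOR_RGB2HSV)[150:310,190:400]
print("bed z med",np.median(z[95,120:160]), "bench",np.median(z[130:150,150:200]))
m=((hsv[:,:,1]<60)&(hsv[:,:,2]>60)).astype(np.uint8)
m=cv2.morphologyEx(m,cv2.MORPH_CLOSE,np.ones((3,3)))
n,l,s,c=cv2.connectedComponentsWithStats(m)
for i in range(1,n):
    if s[i,4]>150:
        r=cv2.minAreaRect(np.argwhere(l==i)[:,::-1].astype(np.float32))
        b=cv2.boxPoints(r)+[190,150]; zz=np.median(z[l==i])
        print(s[i],c[i]+[190,150],r[1:],zz); print(ray("top",b,zz).round(4)[:,:2].tolist(), b.round(1).tolist())
E
```

```text
bed z med 0.020355163669388165 bench 0.0004934299147723031
[ 68   0  21  19 226] [268.0840708  158.92920354] ((18.0, 20.0), 90.0) 0.10269594863614928
[[0.755, 0.2532], [0.7552, 0.1974], [0.7043, 0.1965], [0.7041, 0.2521]] [[258.0, 150.0], [278.0, 150.0], [278.0, 168.0], [258.0, 168.0]]
[ 105   32   82  110 4826] [333.75093245 236.68545379] ((103.11727142333984, 75.80052185058594), 82.05652618408203) 0.020914234157785927
[[0.659, 0.1714], [0.6917, -0.0489], [0.3932, -0.0907], [0.3612, 0.1262]] [[289.0, 189.3], [364.1, 178.8], [378.4, 280.9], [303.3, 291.4]]
[  21   55   71   67 2114] [245.98155156 238.24692526] ((34.8984375, 65.5752944946289), 50.710594177246094) 0.007657792529128571
[[0.4922, 0.4059], [0.6166, 0.2576], [0.5369, 0.1909], [0.4134, 0.3385]] [[209.3, 245.5], [260.1, 204.0], [282.2, 231.0], [231.4, 272.5]]
[  0 135  43  25 621] [210.96779388 300.71497585] ((24.0, 42.0), 90.0) 0.007857722192380567
[[0.3755, 0.4607], [0.377, 0.3361], [0.3071, 0.3348], [0.3053, 0.459]] [[190.0, 285.0], [232.0, 285.0], [232.0, 309.0], [190.0, 309.0]]
```

View pics/crop1.png

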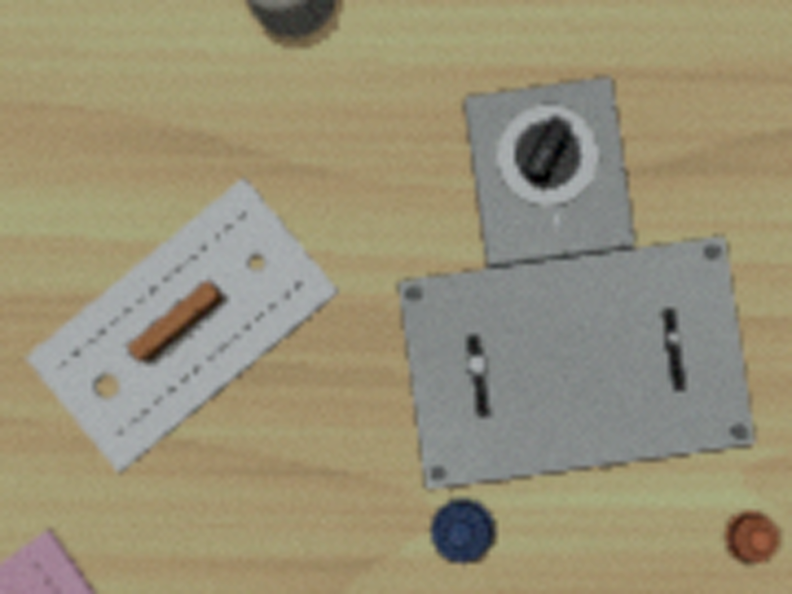

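Crop: the chosen plate is aluminium with dark slits, large hole at crop (105,385), small hole at (257,262). The thick pin is at crop (477,365), the thin one at (673,340), and the knob at (548,152), with its bar turned clockwise from the mark at (557,220). Next I'll refine these.

```bash
python3 - <<'E'
from h import *
a=np.load("pics/top0.npz");im=a["im"]
hsv=cv2.cvtColor(im,cv2.COLOR_RGB2HSV)
f=lambda p:(np.array(p,float)+.5)/4.4-.5+[205,165]
R=lambda p,z:ray("top",f(p),z)[:,:2]
bc=R([(400,285),(724,238),(754,445),(427,488)],.02)
e=bc; print("bed sides",[np.linalg.norm(e[i]-e[i-1]).round(4) for i in range(4)])
# order: far-left, far-right, near-right, near-left
y=(e[0]-e[1])+(e[3]-e[2]); x=(e[0]-e[3])+(e[1]-e[2]); bo=e.mean(0)
ay=np.degrees(np.arctan2(-y[0],y[1])); ax=np.degrees(np.arctan2(x[1],x[0]))
print("bed",bo.round(4),"yaw",ax,ay); w=np.radians((ay*220+ax*140)/360); B=np.array([[np.cos(w),-np.sin(w)],[np.sin(w),np.cos(w)]])
pins=R([(477,365),(673,340)],.034); print("pins",pins.round(4),"in bed",((pins-bo)@B).round(4))
print("knob",(bo+B@[.137,0]).round(4),"disc seen in bed",((R([(548,155)],.044)-bo)@B).round(4))
print("bar dir deg in bed", [np.degrees(np.arctan2(*(B.T@(q[1]-q[0]))[::-1])) for q in [R([(537,180),(562,125)],.074)]])
# plate
m=((hsv[:,:,1]<60)&(hsv[:,:,2]>60)).astype(np.uint8); m[:, :205]=0;m[:, 290:]=0;m[:200]=0
n,l,s,c=cv2.connectedComponentsWithStats(m); i=1+np.argmax(s[1:,4])
h=cv2.findContours((l==i).astype(np.uint8),cv2.RETR_EXTERNAL,cv2.CHAIN_APPROX_NONE)[0][0][:,0]
W=ray("top",h,.008)[:,:2].astype(np.float32); r=cv2.minAreaRect(W); print("plate rect",r)
pp=R([(27,357),(243,180),(337,291),(120,472)],.008);print("plate corners mean",pp.mean(0),[np.linalg.norm(pp[i]-pp[i-1]).round(4) for i in range(4)])
ho=R([(105,385),(257,262)],.008); dd=ho[0]-ho[1]; print("holes",ho,ho.mean(0),np.linalg.norm(dd),"yaw",np.degrees(np.arctan2(-dd[0],dd[1])))
hm=((hsv[:,:,0]<15)&(hsv[:,:,1]>120)).astype(np.uint8); hm[:, :230]=0;hm[:, 262:]=0;hm[:225]=0;hm[252:]=0
n,l,s,c=cv2.connectedComponentsWithStats(hm); i=1+np.argmax(s[1:,4]); rr=cv2.minAreaRect(ray("top",np.argwhere(l==i)[:,::-1],.044)[:,:2].astype(np.float32)); print("handle",rr)
E
```

```text
bed sides [np.float64(0.1354), np.float64(0.2172), np.float64(0.1384), np.float64(0.2173)]
bed [0.4897 0.0337] yaw 8.273201041696305 8.342003103171068
pins [[ 0.4876  0.0989]
 [ 0.505  -0.0292]] in bed [[ 0.0074  0.0649]
 [ 0.0061 -0.0644]]
knob [0.6253 0.0535] disc seen in bed [[1.367e-01 1.000e-04]]
bar dir deg in bed [np.float64(-32.15739387301262)]
plate rect ((0.5147910118103027, 0.2981089949607849), (0.10383296012878418, 0.1928636133670807), 39.911865234375)
plate corners mean [0.51417085 0.29770983] [np.float64(0.0998), np.float64(0.1872), np.float64(0.0985), np.float64(0.1885)]
holes [[0.47333663 0.34849015]
 [0.55672422 0.24780404]] [0.51503042 0.29814709] 0.1307332550306956 yaw 39.631334725661716
handle ((0.5129057168960571, 0.29560354351997375), (0.01304085273295641, 0.06393605470657349), 39.94234085083008)
```

```bash
cat >> h.py <<'E'
def plan(x,y,z,yaw):
    """shift/turn fractions to put TCP at x,y,z, pointing down, tool y at heading yaw (deg)"""
    from scipy.spatial.transform import Rotation as Ro
    o=observe(); R=o["tool_rot"]; a=np.radians(yaw)
    Y=np.array([np.cos(a),np.sin(a),0]); Z=np.array([0,0,-1.]); T=np.c_[np.cross(Y,Z),Y,Z]
    print("t",o["time_s"],"shift",(R.T@(np.array([x,y,z])-o["position"])/.5).round(4),"turn",(Ro.from_matrix(R.T@T).as_rotvec()/np.pi).round(4))
E
python3 -c "
from h import *
plan(.5148,.298,.13,39.8)"
```

```text
t 0.1 shift [-0.7147 -0.1481  0.2015] turn [-0.0004  0.      0.151 ]
```

```bash
python3 -m handwheel '[[[-0.3,-0.06,0.08],[0,0,0.06]],[[-0.7147,-0.1481,0.2015],[-0.0004,0,0.151]],[[-0.7147,-0.1481,0.2015],[-0.0004,0,0.151]],[[-0.7147,-0.1481,0.2015],[-0.0004,0,0.151]],[[-0.7147,-0.1481,0.2015],[-0.0004,0,0.151]],[[-0.7147,-0.1481,0.2015],[-0.0004,0,0.151]],[[-0.7147,-0.1481,0.2015],[-0.0004,0,0.151]],[[-0.7147,-0.1481,0.2015],[-0.0004,0,0.151]],[[-0.7147,-0.1481,0.2015],[-0.0004,0,0.151]],[[-0.7147,-0.1481,0.2015],[-0.0004,0,0.151]]]' 1 40; python3 -m handwheel '[[[0,0,0],[0,0,0]],[[0,0,0],[0,0,0]]]'; python3 -c "
from h import *
plan(.5148,.298,.0155,39.8)"
```

```text
time_s: 1.1
position: [0.5148, 0.2981, 0.1301]
tool_rot: [[-0.639, 0.769, -0.001], [0.769, 0.639, 0.001], [0.001, 0.0, -1.0]]
ft_force: [-0.4, 0.6, -0.6]
grip_width: 0.0855
gripper_force: 0.0
time_s: 1.3
position: [0.5142, 0.2992, 0.1311]
tool_rot: [[-0.641, 0.767, 0.001], [0.767, 0.641, 0.001], [0.0, 0.002, -1.0]]
ft_force: [0.2, 0.3, 0.4]
grip_width: 0.0855
gripper_force: 0.0
t 1.3 shift [-0.0027 -0.001   0.2311] turn [ 0.0005 -0.0001  0.0005]
```

```bash
python3 -m handwheel '[[[0,0,0.06],[0,0,0]],[[-0.001,0,0.12],[0,0,0]],[[-0.001,0,0.17],[0,0,0]],[[-0.001,0,0.2],[0,0,0]],[[-0.001,0,0.215],[0,0,0]],[[-0.001,0,0.225],[0,0,0]],[[-0.001,0,0.23],[0,0,0]],[[-0.001,0,0.23],[0,0,0]]]' 0.8; python3 -m handwheel '[[[0,0,0],[0,0,0]],[[0,0,0],[0,0,0]],[[0,0,0],[0,0,0]],[[0,0,0],[0,0,0]],[[0,0,0],[0,0,0]],[[0,0,0],[0,0,0]],[[0,0,0],[0,0,0]],[[0,0,0],[0,0,0]],[[0,0,0],[0,0,0]],[[0,0,0],[0,0,0]]]' 0 70
```

```text
time_s: 2.1
position: [0.5155, 0.2982, 0.016]
tool_rot: [[-0.64, 0.768, 0.001], [0.768, 0.64, 0.001], [0.0, 0.002, -1.0]]
ft_force: [0.0, -0.1, 0.1]
grip_width: 0.0682
gripper_force: 0.0
time_s: 3.1
position: [0.5156, 0.298, 0.016]
tool_rot: [[-0.64, 0.768, 0.001], [0.768, 0.64, 0.001], [0.0, 0.002, -1.0]]
ft_force: [-1.8, -0.6, 6.0]
grip_width: 0.0124
gripper_force: 70.8
```

```bash
python3 -m handwheel '[[[0,0,-0.01],[0,0,0]],[[0,0,-0.03],[0,0,0]],[[0,0,-0.06],[0,0,0]],[[0,0,-0.1],[0,0,0]],[[0,0,-0.14],[0,0,0]],[[0,0,-0.17],[0,0,0]],[[0,0,-0.19],[0,0,0]],[[0,0,-0.2],[0,0,0]],[[0,0,-0.2],[0,0,0]],[[0,0,-0.2],[0,0,0]]]'; python3 - <<'E'
from h import *
out=[]
for n in("scene","top"):
    im,d=get_image(n); np.savez(f"pics/{n}1.npz",im=im,d=d)
    c=proj(n,[observe()["position"]])[0].astype(int); c=np.clip(c,[75,65],[560,410]); out.append(cv2.resize(im[c[1]-65:c[1]+65,c[0]-75:c[0]+75],None,fx=2.6,fy=2.6,interpolation=cv2.INTER_CUBIC)); print(n,c)
cv2.imwrite("pics/lift.png",np.hstack(out)[:,:,::-1])
o=observe();print(o["grip_width"],o["ft_force"],o["wrist_torque"],o["position"])
E
```

```text
time_s: 4.1
position: [0.515, 0.2978, 0.1149]
tool_rot: [[-0.64, 0.768, -0.001], [0.768, 0.64, 0.001], [0.001, -0.0, -1.0]]
ft_force: [-0.8, 0.6, -4.2]
grip_width: 0.0128
gripper_force: 69.4
scene [420 255]
top [239 235]
0.012554357010992024 [-0.45688159  0.33719836 -4.92334202] [ 0.01232206  0.00885276 -0.01496094] [0.51500186 0.29778359 0.11475433]
```

View pics/lift.png

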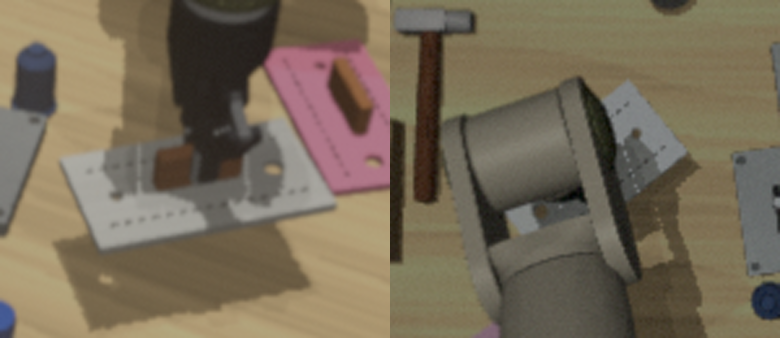

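```bash
python3 - <<'E'
from h import *
z=.107
for n,uv in(("top",[(221.7,250.8),(258.2,220.8)]),("scene",[(450,255.4),(390,265)])):
    p=ray(n,uv,z)[:,:2]; d=p[0]-p[1]; print(n,p.round(4).tolist(),p.mean(0).round(4),np.linalg.norm(d).round(4),"yaw",np.degrees(np.arctan2(-d[0],d[1])))
# pins from scene view: bright/dark at predicted place
print(proj("scene",[[.4886,.0987,.034],[.5055,-.0295,.034]]))
a=np.load("pics/scene0.npz")["im"]
c=cv2.resize(a[205:310,245:370],None,fx=6,fy=5.7,interpolation=cv2.INTER_CUBIC); cv2.imwrite("pics/pins.png",c[:,:,::-1])
E
```

```text
top [[0.4732, 0.3468], [0.5563, 0.2481]] [0.5148 0.2974] 0.1291 yaw 40.08153914592168
scene [[0.4814, 0.3493], [0.5593, 0.2498]] [0.5204 0.2995] 0.1264 yaw 38.03456259309564
[[335.27983449 246.85347793]
 [281.29753811 234.81658237]]
```

View pics/pins.png

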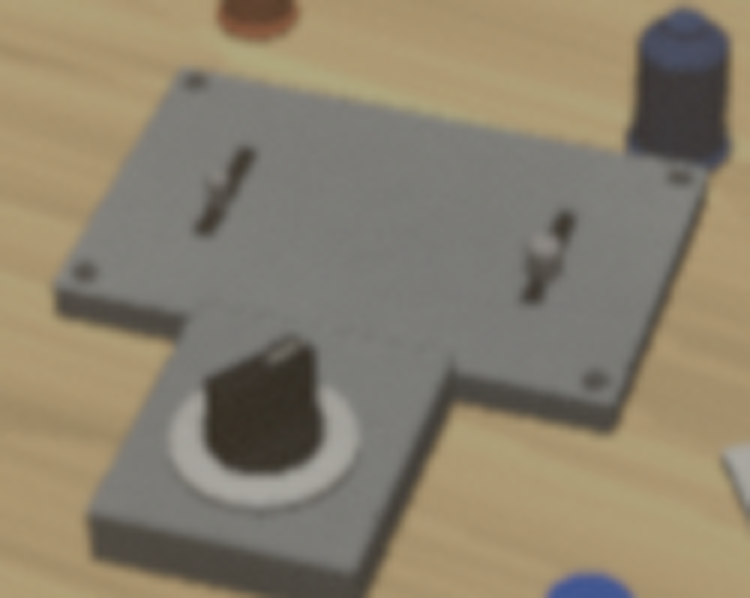

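```bash
python3 -c "
from h import *
plan(.4964,.0352,.115,8.1)"
```

```text
t 4.2 shift [-0.3797 -0.3647 -0.0007] turn [-0.0002 -0.0002  0.1761]
```

```bash
python3 -m handwheel '[[[-0.02,-0.02,0],[0,0,0.01]],[[-0.06,-0.06,0],[0,0,0.03]],[[-0.11,-0.105,0],[0,0,0.05]],[[-0.16,-0.155,0],[0,0,0.075]],[[-0.21,-0.2,0],[0,0,0.1]],[[-0.26,-0.25,0],[0,0,0.12]],[[-0.31,-0.3,0],[0,0,0.145]],[[-0.35,-0.335,0],[0,0,0.165]],[[-0.372,-0.357,0],[0,0,0.174]],[[-0.3797,-0.3647,0],[-0.0002,-0.0002,0.1761]]]'; python3 -m handwheel '[[[0,0,0],[0,0,0]],[[0,0,0],[0,0,0]],[[0,0,0],[0,0,0]]]';  python3 - <<'E'
from h import *
plan(.4964,.0352,.07,8.1)
im,d=get_image("top"); np.savez("pics/top2.npz",im=im,d=d)
im2,d=get_image("scene"); np.savez("pics/scene2.npz",im=im2,d=d)
f=lambda a:cv2.resize(a,(390,340),interpolation=cv2.INTER_CUBIC)
cv2.imwrite("pics/over.png",np.hstack([f(im2[180:311,235:385]),f(im[180:311,260:410])])[:,:,::-1])
E
```

```text
time_s: 5.2
position: [0.4963, 0.0334, 0.1151]
tool_rot: [[-0.137, 0.991, 0.001], [0.991, 0.137, 0.0], [0.0, 0.001, -1.0]]
ft_force: [-0.3, -0.6, -5.2]
grip_width: 0.0128
gripper_force: 69.4
time_s: 5.5
position: [0.4967, 0.0361, 0.1153]
tool_rot: [[-0.142, 0.99, 0.001], [0.99, 0.142, 0.001], [0.001, 0.002, -1.0]]
ft_force: [-0.3, 0.4, -3.8]
grip_width: 0.0129
gripper_force: 69.5
t 5.5 shift [-0.0017 -0.001   0.0905] turn [ 0.0005 -0.0002  0.0004]
```

View pics/over.png

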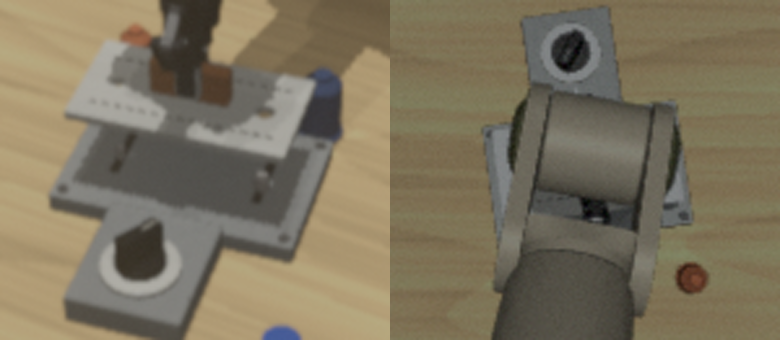

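```bash
python3 - <<'E'
from h import *
f=lambda p:np.array(p)/2.6+[234.8,179.8]
h=ray("scene",f([(263,113),(117,78)]),.1075)[:,:2]
p=ray("scene",[(335.4,247.9),(280.7,236.5)],.034)[:,:2]
print("holes",h,h.mean(0),"pins",p,p.mean(0)); 
b=ray("scene",np.array([(185,70),(708,180),(610,430),(55,290)])/[6,5.7]+[244.9,204.9],.02)[:,:2]; print("bed ctr scene",b.mean(0),[np.linalg.norm(b[i]-b[i-1]) for i in range(4)])
E
```

```text
holes [[ 0.49158514  0.10045162]
 [ 0.50404365 -0.03015149]] [0.49781439 0.03515007] pins [[ 0.49156669  0.10035057]
 [ 0.51109783 -0.02802369]] [0.50133226 0.03616344]
bed ctr scene [0.49946247 0.03883454] [np.float64(0.1383168167271496), np.float64(0.2170088743902322), np.float64(0.14500203614956442), np.float64(0.21809339569299216)]
```

```bash
python3 -m handwheel '[[[0,0,0.02],[0,0,0]],[[0,0,0.05],[0,0,0]],[[0,0,0.08],[0,0,0]],[[0,0,0.1],[0,0,0]],[[0,0,0.112],[0,0,0]],[[0,0,0.115],[0,0,0]],[[0,0,0.115],[0,0,0]],[[0,0,0.115],[0,0,0]]]';  python3 - <<'E'
from h import *
plan(.4964,.0352,.05,8.1)
print(observe()["ft_force"],observe()["wrist_torque"])
im,d=get_image("scene")
cv2.imwrite("pics/over2.png",cv2.resize(im[190:300,250:380],None,fx=6,fy=5.4,interpolation=cv2.INTER_CUBIC)[:,:,::-1])
E
```

```text
time_s: 6.4
position: [0.4972, 0.0353, 0.0582]
tool_rot: [[-0.141, 0.99, 0.003], [0.99, 0.141, 0.0], [0.0, 0.003, -1.0]]
ft_force: [0.8, -0.7, -3.8]
grip_width: 0.0128
gripper_force: 69.4
t 6.4 shift [-0.     -0.0016  0.0165] turn [ 0.0008 -0.      0.    ]
[ 0.82264694 -0.72458082 -3.81045036] [-0.01210145 -0.02371061 -0.01050116]
```

View pics/over2.png

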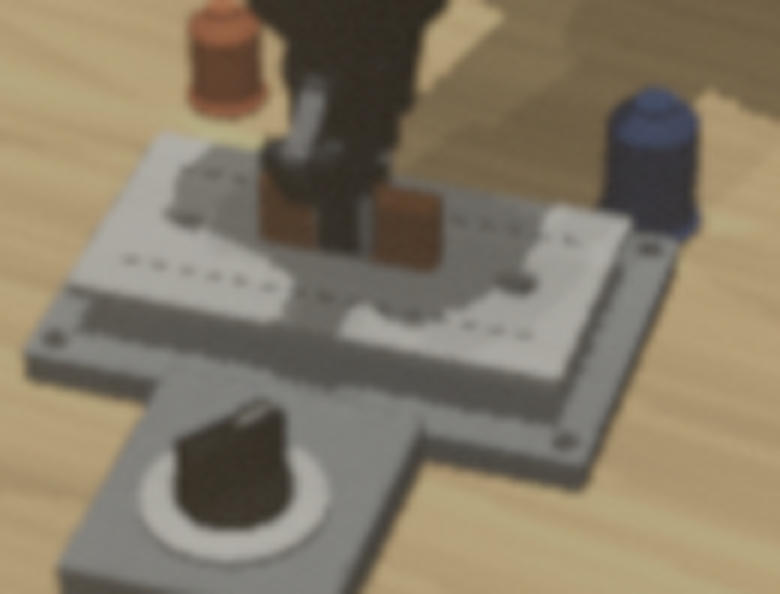

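```bash
python3 - <<'E'
from h import *
h=ray("scene",np.array([(517,283),(186,217)])/[6,5.4]+[249.9,189.9],.0505)[:,:2]
p=ray("scene",[(335.4,247.9),(280.7,236.5)],.034)[:,:2]
print(h,h.mean(0),p-h)
E
python3 -m handwheel '[[[0,-0.0005,0.006],[0,0,0]],[[0,-0.0005,0.012],[0,0,0]],[[0,-0.0005,0.018],[0,0,0]],[[0,-0.0005,0.022],[0,0,0]],[[0,-0.0005,0.024],[0,0,0]],[[0,-0.0005,0.024],[0,0,0]],[[0,-0.0005,0.024],[0,0,0]]]'; python3 -c "
from h import *
print(observe())"
```

```text
[[ 0.49039178  0.10116683]
 [ 0.50741586 -0.02861747]] [0.49890382 0.03627468] [[ 0.00117491 -0.00081626]
 [ 0.00368197  0.00059378]]
time_s: 7.15
position: [0.4973, 0.0352, 0.0459]
tool_rot: [[-0.141, 0.99, 0.003], [0.99, 0.141, 0.0], [-0.0, 0.003, -1.0]]
ft_force: [5.3, -0.4, -5.9]
grip_width: 0.013
gripper_force: 69.2
{'time_s': 7.15, 'q': array([-9.61292558e+00,  2.96459492e+01,  9.73892281e+01,  6.69718050e-02,
        5.27926554e+01, -1.77510196e+01]), 'qvel': array([ 0.0242867 , -0.00127997, -0.05837838, -0.06630943,  0.02890035,
       -0.03439052]), 'joint_efforts': array([ 4.34829025e-01, -4.60686421e+01, -1.33494088e+01, -2.70996726e-02,
        1.34836435e+00,  3.46440019e-02]), 'position': array([0.49729788, 0.03518948, 0.04588403]), 'tool_rot': array([[-1.40861036e-01,  9.90024466e-01,  3.11847230e-03],
       [ 9.90029377e-01,  1.40860424e-01,  4.16040405e-04],
       [-2.73791512e-05,  3.14598308e-03, -9.99995051e-01]]), 'ft_force': array([ 5.2804106 , -0.43848849, -5.90247878]), 'wrist_torque': array([-0.12822273, -0.9515272 ,  0.03429585]), 'gripper_force': 69.17721390724182, 'grip_width': 0.012950583424276732}
```

```bash
python3 -m handwheel '[[[0,0.001,0],[0,0,0]],[[0,0.002,0],[0,0,0]],[[0,0.002,0],[0,0,0]],[[0,0.002,0],[0,0,0]]]'; python3 -c "
from h import *
print(observe()['ft_force'],observe()['wrist_torque'])"; python3 -m handwheel '[[[0,0.001,0],[0,0,0]],[[0,0.001,0],[0,0,0]],[[0,0.001,0],[0,0,0]]]'; python3 -c "
from h import *
print(observe()['ft_force'],observe()['wrist_torque'])"
```

```text
time_s: 7.55
position: [0.4975, 0.0354, 0.0458]
tool_rot: [[-0.141, 0.99, 0.001], [0.99, 0.141, 0.001], [0.0, 0.001, -1.0]]
ft_force: [1.6, -2.6, -3.0]
grip_width: 0.0129
gripper_force: 69.5
[ 1.62488388 -2.57021526 -3.00860385] [-0.36855768 -0.45934487  0.04416186]
time_s: 7.85
position: [0.4977, 0.0357, 0.0457]
tool_rot: [[-0.141, 0.99, 0.001], [0.99, 0.141, 0.001], [0.001, 0.001, -1.0]]
ft_force: [-0.1, -1.2, -4.5]
grip_width: 0.0129
gripper_force: 69.5
[-0.09738308 -1.24868526 -4.47469056] [-0.24689313 -0.10598425  0.02791803]
```

```bash
python3 -m handwheel '[[[0,0,0.004],[0,0,0]],[[0,0,0.008],[0,0,0]],[[0,0,0.012],[0,0,0]],[[0,0,0.016],[0,0,0]],[[0,0,0.016],[0,0,0]],[[0,0,0.016],[0,0,0]]]'; python3 -c "
from h import *
print(observe()['ft_force'],observe()['wrist_torque'])"; python3 -m handwheel '[[[0,0,0.002],[0,0,0]],[[0,0,0.004],[0,0,0]],[[0,0,0.005],[0,0,0]],[[0,0,0.005],[0,0,0]],[[0,0,0.005],[0,0,0]]]'; python3 -c "
from h import *
print(observe()['ft_force'],observe()['wrist_torque'],observe()['position'])"
```

```text
time_s: 8.45
position: [0.498, 0.0356, 0.0377]
tool_rot: [[-0.141, 0.99, 0.001], [0.99, 0.141, 0.001], [0.001, 0.001, -1.0]]
ft_force: [0.7, -0.3, -4.3]
grip_width: 0.0127
gripper_force: 69.5
[ 0.71892318 -0.28989694 -4.31119785] [-0.03512472  0.05636355 -0.03159352]
time_s: 8.95
position: [0.4982, 0.0356, 0.036]
tool_rot: [[-0.141, 0.99, 0.002], [0.99, 0.141, 0.001], [0.0, 0.002, -1.0]]
ft_force: [-1.4, 0.4, 5.7]
grip_width: 0.0129
gripper_force: 70.8
[-1.39847696  0.40239801  5.66787874] [ 0.04518473  0.54758765 -0.04192794] [0.49816724 0.03556995 0.03596176]
```

```bash
python3 -m handwheel '[[[0,0,0],[0,0,0]],[[0,0,0],[0,0,0]],[[0,0,0],[0,0,0]],[[0,0,0],[0,0,0]],[[0,0,0],[0,0,0]],[[0,0,0],[0,0,0]]]' 0.6; python3 -m handwheel '[[[0,0,-0.02],[0,0,0]],[[0,0,-0.05],[0,0,0]],[[0,0,-0.1],[0,0,0]],[[0,0,-0.15],[0,0,0]],[[0,0,-0.2],[0,0,0]],[[0,0,-0.25],[0,0,0]],[[0,0,-0.25],[0,0,0]],[[0,0,-0.25],[0,0,0]]]'; python3 - <<'E'
from h import *
im,d=get_image("scene"); np.savez("pics/scene3.npz",im=im,d=d)
cv2.imwrite("pics/seated.png",cv2.resize(im[190:300,250:380],None,fx=6,fy=5.4,interpolation=cv2.INTER_CUBIC)[:,:,::-1])
# predicted bar-top ends for angles
plan(.6253,.0535,.15,8.3+90-32)
E
```

```text
time_s: 9.55
position: [0.4981, 0.0356, 0.0353]
tool_rot: [[-0.141, 0.99, 0.002], [0.99, 0.141, 0.001], [0.0, 0.002, -1.0]]
ft_force: [0.3, 0.1, -0.3]
grip_width: 0.0512
gripper_force: 0.0
time_s: 10.35
position: [0.4978, 0.0355, 0.1608]
tool_rot: [[-0.141, 0.99, 0.003], [0.99, 0.141, 0.0], [0.0, 0.003, -1.0]]
ft_force: [-0.4, 0.7, -0.4]
grip_width: 0.0515
gripper_force: 0.0
t 10.4 shift [-0.0005  0.258   0.0204] turn [ 0.0004 -0.     -0.3233]
```

View pics/seated.png

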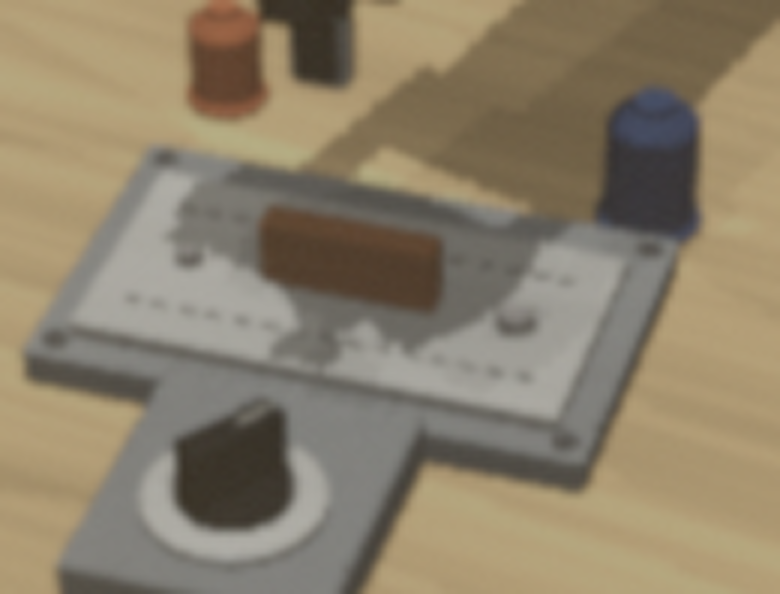

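```bash
python3 - <<'E'
from h import *
p=ray("scene",np.array([(178,441),(285,408),(262,400),(180,434)])/[6,5.4]+[249.9,189.9],.074)[:,:2]
for a,b in((0,1),(3,2)):
    d=p[b]-p[a]; print(p[[a,b]],np.linalg.norm(d),np.degrees(np.arctan2(d[1],d[0]))-8.2)
# top view: dark bar via depth
a=np.load("pics/top0.npz");d=a["d"]; K,k1,R,t=cam("top"); C=-R.T@t
v,u=np.mgrid[180:225,305:355]; uv=np.c_[u.ravel(),v.ravel()]
D=ray("top",uv,0)-C; D/=(D@R[2])[:,None]; P=C+D*d[180:225,305:355].ravel()[:,None]
Q=P[P[:,2]>.062,:2]; print(len(Q),Q.mean(0)); w,V=np.linalg.eigh(np.cov(Q.T)); print(np.sqrt(w*12),np.degrees(np.arctan2(V[1,1],V[0,1]))-8.2)
E
```

```text
[[0.64295624 0.04287871]
 [0.61159363 0.06786752]] 0.04010055003072357 133.25317826559424
[[0.63941114 0.04173059]
 [0.61118583 0.05869466]] 0.03293095242815058 140.79314266956123
84 [0.61102899 0.05451372]
[0.0200653  0.18465824] 167.7867355377819
```

```bash
python3 - <<'E'
from h import *
K,k1,R,t=cam("top"); C=-R.T@t
for f in("top0","top1","top2"):
    a=np.load(f"pics/{f}.npz");d=a["d"];g=a["im"].max(2)
    v,u=np.mgrid[180:225,305:355]; uv=np.c_[u.ravel(),v.ravel()]
    D=ray("top",uv,0)-C; D/=(D@R[2])[:,None]; P=C+D*d[180:225,305:355].ravel()[:,None]
    near=np.hypot(*(P[:,:2]-[.6253,.0535]).T)<.03
    for lo in(.055,.06,.066):
        Q=P[near&(P[:,2]>lo),:2]; w,V=np.linalg.eigh(np.cov(Q.T)); print(f,lo,len(Q),Q.mean(0).round(4),np.sqrt(w*12).round(4),((np.degrees(np.arctan2(V[1,1],V[0,1]))-8.2+90)%180-90).round(1))
E
```

```text
top0 0.055 78 [0.6254 0.0537] [0.0147 0.0416] -34.1
top0 0.06 78 [0.6254 0.0537] [0.0147 0.0416] -34.1
top0 0.066 75 [0.6258 0.0537] [0.0145 0.0412] -34.4
top1 0.055 79 [0.6251 0.0538] [0.0145 0.0418] -34.1
top1 0.06 78 [0.6254 0.0537] [0.0145 0.0413] -34.6
top1 0.066 71 [0.6257 0.0542] [0.0137 0.041 ] -34.1
top2 0.055 77 [0.6254 0.0537] [0.0147 0.0418] -34.3
top2 0.06 76 [0.6256 0.0536] [0.0148 0.0413] -34.3
top2 0.066 73 [0.6258 0.0538] [0.0144 0.041 ] -34.4
```

```bash
python3 -c "
from h import *
plan(.6256,.0538,.13,63.9)"
```

```text
t 10.4 shift [-0.      0.2587  0.0604] turn [ 0.0004 -0.     -0.31  ]
```

```bash
python3 -m handwheel '[[[0,0.05,0.01],[0,0,-0.04]],[[0,0.1,0.03],[0,0,-0.08]],[[0,0.15,0.05],[0,0,-0.12]],[[0,0.2,0.06],[0,0,-0.16]],[[0,0.24,0.06],[0,0,-0.2]],[[0,0.2587,0.06],[0,0,-0.24]],[[0,0.2587,0.06],[0,0,-0.28]],[[0,0.2587,0.06],[0.0004,0,-0.31]],[[0,0.2587,0.06],[0.0004,0,-0.31]],[[0,0.2587,0.06],[0.0004,0,-0.31]]]' 0.7; python3 -m handwheel '[[[0,0,0],[0,0,0]],[[0,0,0],[0,0,0]]]';python3 -c "
from h import *
plan(.6256,.0538,.05,63.9)"
```

```text
time_s: 11.4
position: [0.6257, 0.0537, 0.1297]
tool_rot: [[-0.897, 0.442, -0.001], [0.442, 0.897, 0.0], [0.001, -0.0, -1.0]]
ft_force: [-0.2, -0.0, -1.4]
grip_width: 0.0601
gripper_force: 0.0
time_s: 11.6
position: [0.6259, 0.0537, 0.1304]
tool_rot: [[-0.898, 0.441, 0.0], [0.441, 0.898, 0.0], [-0.0, 0.0, -1.0]]
ft_force: [-0.5, -0.2, -0.2]
grip_width: 0.0596
gripper_force: 0.0
t 11.6 shift [ 0.0007 -0.0002  0.1607] turn [ 0.      0.0001 -0.0004]
```

```bash
python3 -m handwheel '[[[0,0,0.04],[0,0,0]],[[0,0,0.08],[0,0,0]],[[0,0,0.12],[0,0,0]],[[0,0,0.145],[0,0,0]],[[0,0,0.16],[0,0,0]],[[0,0,0.16],[0,0,0]],[[0,0,0.16],[0,0,0]]]'; python3 -m handwheel '[[[0,0,0],[0,0,0]],[[0,0,0],[0,0,0]],[[0,0,0],[0,0,0]],[[0,0,0],[0,0,0]],[[0,0,0],[0,0,0]],[[0,0,0],[0,0,0]],[[0,0,0],[0,0,0]],[[0,0,0],[0,0,0]],[[0,0,0],[0,0,0]],[[0,0,0],[0,0,0]]]' 0 30;python3 -c "
from h import *
print(observe()['wrist_torque'])"
```

```text
time_s: 12.3
position: [0.6265, 0.0537, 0.0512]
tool_rot: [[-0.898, 0.44, 0.002], [0.44, 0.898, -0.0], [-0.002, 0.001, -1.0]]
ft_force: [-0.3, -0.4, 0.8]
grip_width: 0.0597
gripper_force: 0.0
time_s: 13.3
position: [0.6261, 0.0533, 0.0511]
tool_rot: [[-0.898, 0.44, 0.001], [0.44, 0.898, -0.001], [-0.001, -0.0, -1.0]]
ft_force: [-3.0, -2.8, 5.9]
grip_width: 0.0132
gripper_force: 32.7
[-0.53177041  0.52158752 -0.06112556]
```

```bash
python3 -m handwheel '[[[0,0,0],[0,0,-0.02]],[[0,0,0],[0,0,-0.05]],[[0,0,0],[0,0,-0.08]],[[0,0,0],[0,0,-0.11]],[[0,0,0],[0,0,-0.14]],[[0,0,0],[0,0,-0.165]],[[0,0,0],[0,0,-0.175]],[[0,0,0],[0,0,-0.18]],[[0,0,0],[0,0,-0.18]],[[0,0,0],[0,0,-0.18]]]';python3 -c "
from h import *
print(observe()['wrist_torque'])"; python3 -m handwheel '[[[0,0,0],[0,0,-0.005]],[[0,0,0],[0,0,-0.01]],[[0,0,0],[0,0,-0.014]],[[0,0,0],[0,0,-0.014]]]';python3 -c "
from h import *
o=observe();print(o['wrist_torque'],np.degrees(np.arctan2(o['tool_rot'][1,1],o['tool_rot'][0,1])))"
```

```text
time_s: 14.3
position: [0.6259, 0.0527, 0.0511]
tool_rot: [[-0.994, -0.11, 0.0], [-0.11, 0.994, -0.002], [-0.0, -0.002, -1.0]]
ft_force: [-5.1, -5.9, 6.5]
grip_width: 0.0134
gripper_force: 32.8
[-0.97817185  0.66850614  0.04057587]
time_s: 14.7
position: [0.6259, 0.0526, 0.051]
tool_rot: [[-0.988, -0.153, 0.0], [-0.153, 0.988, -0.002], [0.0, -0.002, -1.0]]
ft_force: [-3.0, -7.1, 5.5]
grip_width: 0.0135
gripper_force: 33.1
[-1.02084943  0.70182861 -0.31490134] 98.78761050678123
```

The moment about the knob axis jumped to -0.31 N m, so it is at the stop. Releasing and backing off.

```bash
python3 -m handwheel '[[[0,0,0],[0,0,0]],[[0,0,0],[0,0,0]],[[0,0,0],[0,0,0]],[[0,0,0],[0,0,0]],[[0,0,0],[0,0,0]],[[0,0,0],[0,0,0]]]' 0.7; python3 -m handwheel '[[[0,0,-0.02],[0,0,0]],[[0,0,-0.06],[0,0,0]],[[0,0,-0.12],[0,0,0]],[[0,0,-0.18],[0,0,0]],[[0,0,-0.24],[0,0,0]],[[0,0,-0.3],[0,0,0]],[[-0.1,0,-0.3],[0,0,0]],[[-0.1,0,-0.3],[0,0,0]],[[-0.1,0,-0.3],[0,0,0]]]'; python3 - <<'E'
from h import *
im,d=get_image("scene"); cv2.imwrite("pics/end.png",cv2.resize(im[190:300,250:380],None,fx=6,fy=5.4,interpolation=cv2.INTER_CUBIC)[:,:,::-1])
E
```

```text
time_s: 15.3
position: [0.6261, 0.0538, 0.0504]
tool_rot: [[-0.988, -0.153, 0.001], [-0.153, 0.988, 0.0], [-0.001, -0.0, -1.0]]
ft_force: [1.1, -0.6, -0.2]
grip_width: 0.0597
gripper_force: 0.0
time_s: 16.2
position: [0.6756, 0.0615, 0.2002]
tool_rot: [[-0.988, -0.154, -0.0], [-0.154, 0.988, 0.0], [0.0, 0.0, -1.0]]
ft_force: [0.4, -0.4, 1.0]
grip_width: 0.0598
gripper_force: 0.0
```

View pics/end.png

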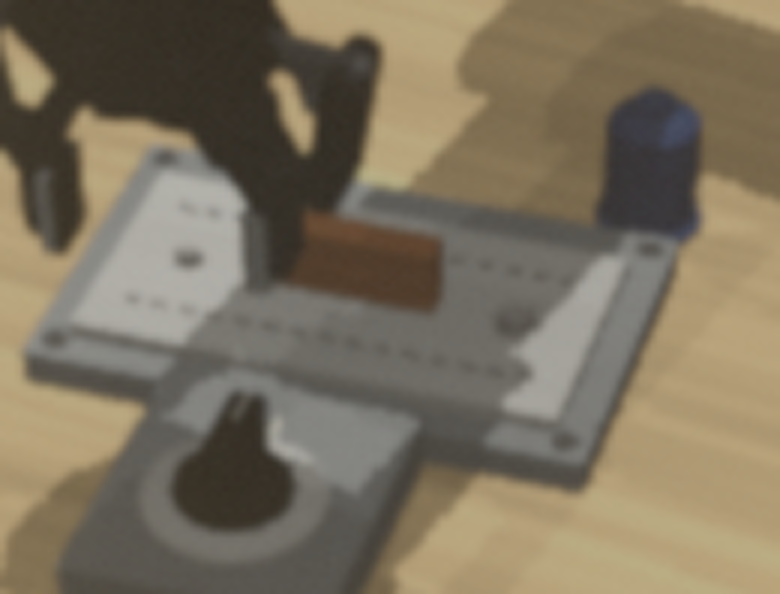

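The plate is still seated on the pins. The knob's bar, line at crop (240,405), now lies along bed x pointing at the bed.

```bash
python3 -c "
from rig import *
print(close_job())"
```

```text
the job is handed in; nothing more can be done
None
```

The guide plate is lowered onto both pins, flush and released, the counter knob is back at its zero stop, and the job is handed in at about 16 s of the 69 s allowed (`close_job` returned no verdict).

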